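# Lock the drawer cabinet: bar over the staple, pin through it

### The job

Lock the drawer cabinet: swing its hinged locking bar shut against the drawers so that the staple stands through the slot, then take the knobbed locking pin from the aluminium block and put it down through the hole in the staple until its collar sits on the staple. Let go of it there, and leave the plug gauge, the tee key, the parts tray and the calliper where they are.

Things in the scene. Friction and masses are not known exactly. Their poses are not given: they have to be found in the camera images.
- cabinet: Grey steel bench cabinet with four blue drawers, 340 mm wide (its y), 280 mm deep (its x), 347 mm high, fixed to the bench. Origin: centre of its underside, z up. Its upright front faces its own -x, at x = -140 mm. Each drawer has a grip rail standing 19 mm out of the front, from y = -53 to +147 mm. All drawers are shut and stay so.
- locking_bar (a joint): Angle (rad) of the flat dark steel locking bar, on an upright hinge at the -y end of the cabinet's front. 0: shut, flat on the drawers, from the hinge towards cabinet +y; pi/2: straight out of the front; stop at 2.6. 76 mm wide from hinge to free edge, 300 high (22 to 322 over the bench), 4 thick; shut, its outer face is 6 mm off the drawers. Stays where left; 1 to 2 N at its edge moves it.
- bar_hinge (a point): Point on the bar's hinge axis at the bar's mid height, 172 mm over the bench and 4 mm in front of the drawers; fixed to the cabinet, with its axes.
- bar_edge (a point): Middle of the bar's free upright edge, on its outer face; moves with the bar. At this height the bar has a level slot, 16 mm high, from 19 to 63 mm from the hinge, that passes over the staple.
- staple_eye (a point): Centre of the hole's upper rim in the staple, with the cabinet's axes. The staple is a level steel tab, 24 mm wide, 8 thick, that stands 38 mm out of the front, 34 mm along it from the hinge, its top 176 mm over the bench. The upright round hole, 12 mm, goes right through, 27 mm in front of the drawers. The cabinet rises 170 mm above: the gripper must lean away from the front.
- lock_pin: Locking pin standing in one of the block's holes: 9 mm round steel shank, 48 mm long, its last 8 mm tapered; steel collar 24 mm wide, 4 thick; 10 mm neck; black round knob 24 mm wide, 20 to 44 mm above the collar's underside. Origin: on the axis at the collar's underside, on which it rests; z towards the knob. 50 to 100 g.
- pin_block: Aluminium block on the bench, 60 mm (x) by 180 mm (y) by 55 mm high, fixed, with three upright 12 mm through holes in a row at y = -60, 0 and +60 mm. Origin: centre of its underside. The pin, the plug gauge and the tee key stand in the holes, in any order.
- plug_gauge: Bystander: plug gauge standing in the block, plain aluminium handle of 19 mm width that rises 36 mm above the block. Origin: on its axis at the level of the block's top.
- tee_key: Bystander: hex key standing in the block, with a level black tee bar 56 mm long, 36 mm above the block at its top. Origin: on its axis at the level of the block's top; the bar runs along its x.
- parts_tray: Bystander: open black tray of machined parts, 130 x 100 x 35 mm, on the bench. Origin: centre of its underside.
- calliper: Bystander: calliper lying on the bench, 190 mm long along its x, 12 mm high. Origin: middle of the beam, at bench level.

How it is judged:
By the outcome, as a careful person would: the job done as asked, in the order asked, and still so for the second after the job is handed in, with the robot touching nothing.
It also fails if it takes over 66 s, if anything falls off the work surface, if the arm or the gripper's body presses on something with over 40 N, if the wrist force passes 120 N, or if a joint passes its speed limit or range.

### The arm

A 6-joint arm with a two-finger parallel gripper is mounted at the origin on the work surface. World frame = base frame: x ahead of the robot, y to its left, z up, the work surface at z = 0. Lengths are in m, angles in rad, forces in N, time in s.
With the tool pointing down it reaches from about 0.3 to 0.775 m from the base axis. Payload 14.6 kg.
Tool frame: the origin (TCP) lies on the centre line of the jaws, within the pads' length; the fingertips stand 19 mm ahead of it and the grasp point (between the pads) is the TCP; z points along the fingers, y is the line along which they close (so a half turn about z gives the same grasp; the last joint's range is limited). The gripper opens to 94 mm and grips with 3 to 60 N. Pads are 16 mm wide; open, the fingers measure 119 mm over their backs; the gripper's body (75 mm by 177 mm) begins 78 mm behind the grasp point.
Start: joints at [-0.067, 0.3, 1.521, -0, 1.321, -0.067], TCP at [0.55, -0, 0.224] pointing down, gripper open.
Joint ranges: [-3.03, 3.03], [-0.79, 2.21], [0.23, 2.52], [-1.04, 4.18], [0, 3.07], [-2.55, 2.55]. Speed limits (rad/s): [2.22, 2.22, 2.57, 3.14, 3.14, 3.14].

### API

Orientations are given as [roll, pitch, yaw] about the fixed x, y, z axes, in that order (R = Rz(yaw) Ry(pitch) Rx(roll)).
In Python, from station import get_obs, camera, workorder gives the robot as it stands.
- The arm moves only by the tool play_rows, never from a script. Its argument "motion" is a list that holds one entry, the list of rows, each a list of 7 numbers: the shift along the tool's x, y, z as a fraction of full scale, then the turn, a rotation vector about the tool's x, y, z as a fraction of full scale, then the opening, from -1 (shut) to 1 (fully open). In form: [[[x, y, z, ax, ay, az, grip], ...]]. A call has 1 to 10 rows; each row is the pose to reach, as a shift and turn from the pose commanded when the call began, along the tool's axes at that moment, turning the shorter way round; what a row does not reach only later rows make up. Full scale, the value 1, is 0.25 m for a shift and 2 pi rad for a turn. A row lasts 1/10 s, in which the tool goes at most 50 mm and 8.59 degrees, less where a joint would pass 70% of its speed; a pose out of reach is approached as far as the arm can. A call with a number of a shift or a turn outside -1 to 1 is refused whole. A call with a gripper value outside its range is refused whole. The fingers move at their own pace and stop on an object; "grip_force" is the grip in N (left out, the last holds). Time passes only in rows, so rows that repeat a pose let the fingers close. It gives the time, the measured TCP pose, the force, the opening and the grip force at its end, in the units of the state.
- get_obs(): the state, without advancing time (a new reading comes with each control period).
- camera(name): name is "scene" or "side" or "wrist"; returns a dict with "frame" (400x640x3 uint8, red, green, blue), "z_map" (400x640 float32, m along the optical axis (not along the pixel's ray), 0 where there is no reading), "camera_matrix" (3x3 intrinsics, pixels), "T" (4x4, takes a point from camera to world coordinates); the wrist camera has in their place "T_tool_cam" (4x4, takes a point from camera to tool coordinates, whose origin is the TCP and whose axes are the flange's). Camera axes: x right, y up, looking along -z (the intrinsics and any distortion apply to the point x, -y, -z); pixel columns grow to the right and rows downward; lengths in m; the calibration is good to about 2 mm. A picture is of the moment at which its call begins: read the wrist's pose just before it.
- workorder.hand_in(): hands the job in; it is judged then, once.
The state is a dict: "time_s": time; "qpos": joint angles; "joint_vel": joint speeds; "tau": joint torques, N m; "ee_pos": TCP position; "eef_rot": TCP orientation; "force": force on the tool from outside, world axes, zero at the start; "moment": the same for the moment, N m; "grip_width": finger opening in m; "grip_force": force on a finger pad.
Only numpy, scipy, OpenCV 4.12 (cv2) and the standard library are available. Lean on these libraries where they do the work, as an engineer would, in place of code of your own. Each camera call takes 0.05 s, during which the arm holds its last target. There are 200 camera calls.

## Working session

There is one attempt and no reset: what is moved stays moved. The work goes in short steps, Python scripts to look and compute and a tool call to move; the robot and the scene stay as the last step left them, time stands still between calls to the robot, and variables do not carry over. Pictures are saved under pics/ and viewed, at most 10 in all, crops included, and the job is handed in when it is done.

Besides the shell and the picture viewer there is one more tool, called after "Request:" in YAML: its name, and indented under it one key for each argument. play_rows: Moves the arm, as the interface text tells. Its arguments: {"type":"object","properties":{"motion":{"type":"array"},"grip_force":{"type":"number"}},"required":["motion"]}

```bash
mkdir -p pics; cat > h.py <<'E'
import numpy as np, cv2
from station import get_obs, camera
from scipy.spatial.transform import Rotation as R
def snap(name):
    o=get_obs(); c=camera(name)
    if 'T' not in c:
        M=np.eye(4); M[:3,:3]=R.from_euler('xyz',o['eef_rot']).as_matrix(); M[:3,3]=o['ee_pos']
        c['T']=M@c['T_tool_cam']
    return c
def save(c,f): cv2.imwrite('pics/'+f,c['frame'][:,:,::-1])
def cloud(c):
    z=c['z_map'];K=c['camera_matrix'];v,u=np.mgrid[:z.shape[0],:z.shape[1]]
    P=np.stack([(u-K[0,2])/K[0,0]*z,-(v-K[1,2])/K[1,1]*z,-z],-1)
    W=P@c['T'][:3,:3].T+c['T'][:3,3]; W[z==0]=np.nan
    return W
E
python3 - <<'E'
from h import *
o=get_obs(); print({k:np.round(v,3) for k,v in o.items()})
for n in ['scene','side']:
    c=snap(n); save(c,n+'0.png'); print(n,[k for k in c],c['camera_matrix'].round(1).tolist(),c['T'].round(3).tolist(),(c['z_map']>0).mean())
    np.savez('pics/'+n+'0.npz',**{k:v for k,v in c.items()})
E
```

```text
{'time_s': np.float64(0.0), 'qpos': array([-0.067,  0.3  ,  1.522,  0.   ,  1.321, -0.067]), 'joint_vel': array([-0.001, -0.001, -0.001,  0.   ,  0.002, -0.001]), 'tau': array([-2.0000e-03, -5.3181e+01, -3.5274e+01,  7.1000e-02,  2.4000e-02,
       -0.0000e+00]), 'ee_pos': array([ 0.55 , -0.   ,  0.224]), 'eef_rot': array([-3.14 , -0.   ,  1.571]), 'force': array([-0.003, -0.383,  0.928]), 'moment': array([-0.009, -0.003,  0.033]), 'grip_force': np.float64(0.0), 'grip_width': np.float64(0.094)}
scene ['frame', 'z_map', 'camera_matrix', 'T'] [[419.1, 0.0, 317.4], [0.0, 419.1, 198.7], [0.0, 0.0, 1.0]] [[-0.79, -0.336, 0.512, 1.089], [0.612, -0.402, 0.681, 0.744], [-0.023, 0.852, 0.523, 0.666], [0.0, 0.0, 0.0, 1.0]] 0.996046875
side ['frame', 'z_map', 'camera_matrix', 'T'] [[379.7, 0.0, 317.6], [0.0, 379.7, 194.3], [0.0, 0.0, 1.0]] [[-0.184, -0.873, 0.452, 1.051], [0.983, -0.162, 0.089, 0.167], [-0.004, 0.46, 0.888, 1.098], [0.0, 0.0, 0.0, 1.0]] 0.99601953125
```

View pics/scene0.png

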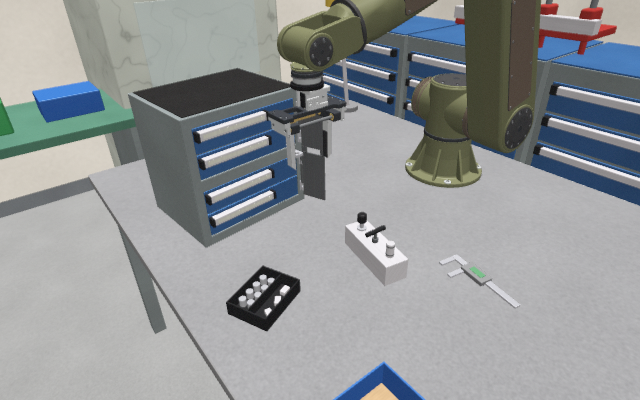

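View pics/side0.png

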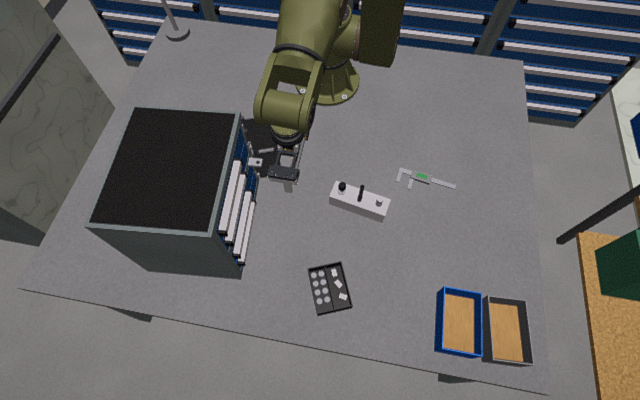

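Scene view: the cabinet is to the robot's right, front towards +y. The bar stands out at about (314,165), the staple is at about (297,153), and the pin with its black knob is at (362,217) at the block's end nearest the cabinet. The tee key is in the middle (375,232) and the plug gauge at (390,247). Side view: staple near (257,162), knob (342,186), block (360,198).

```bash
cat > m.py <<'E'
from h import *
for n in ['side','scene']:
    c=dict(np.load(f'pics/{n}0.npz')); W=cloud(c); Z=W[...,2]; hsv=cv2.cvtColor(c['frame'],cv2.COLOR_RGB2HSV)
    def rect(m,t):
        p=W[m][:,:2].astype(np.float32)
        if len(p)<5: print(t,len(p));return
        r=cv2.minAreaRect(p*1000); print(n,t,len(p),np.round(r[0],1),np.round(r[1],1),round(r[2],2), W[m].mean(0).round(4))
    X,Y=W[...,0],W[...,1]
    m=(abs(Z-.347)<.006)&(Y<-.1)&(hsv[...,2]<90); rect(m,'top')
    lab=cv2.connectedComponentsWithStats(((abs(Z-.055)<.004)&(Y>-.15)&(Y<.4)&(X>.3)).astype(np.uint8))
    for i in range(1,lab[0]):
        if lab[2][i,4]>80: rect(lab[1]==i,'block')
    # drawers blue
    m=(hsv[...,0]>100)&(hsv[...,0]<125)&(hsv[...,1]>120)&(Z>.02)&(Z<.33)&(Y<-.0)&(Y>-.4)&(X>.2)
    p=W[m]; print('front med y',np.median(p[:,1]),p.min(0),p.max(0))
    k=np.polyfit(p[:,0],p[:,1],1); 
    for _ in range(5):
        r=p[:,1]-np.polyval(k,p[:,0]); q=p[abs(r)<.004]; k=np.polyfit(q[:,0],q[:,1],1)
    print('front line',k,len(q),np.arctan(k[0]))
    # knob: above block dark
    m=(Z>.075)&(Z<.11)&(X>.4)&(X<.8)&(Y>-.12)&(Y<.3)&(hsv[...,2]<255)
    l=cv2.connectedComponentsWithStats(m.astype(np.uint8))
    for i in range(1,l[0]):
        if l[2][i,4]>8: print(n,'up',l[2][i],W[l[1]==i].mean(0).round(4),Z[l[1]==i].max(),np.median(hsv[l[1]==i][:,2]))
E
python3 m.py
```

```text
side top 13216 [ 656.1 -264.9] [334.8 275.2] 5.5 [ 0.6671 -0.2654  0.3466]
side block 819 [507.8 191.1] [180.   62.4] 78.81 [0.512  0.1934 0.0546]
front med y -0.1396061555351677 [ 0.49431816 -0.14526274  0.0335324 ] [ 0.78847008 -0.09654883  0.32336533]
front line [ 0.09957003 -0.19337262] 594 0.09924291915637658
side up [263 161  12   8  57] [ 0.4664 -0.1053  0.0953] 0.10978757266049899 38.0
side up [338 182   8  10  62] [0.5    0.1323 0.0937] 0.10198638087184686 41.5
side up [357 185   7  17  69] [0.5105 0.191  0.0889] 0.09362285196085574 42.0
side up [376 197   7   8  39] [0.5229 0.2495 0.088 ] 0.094860382262135 184.0
side up [234 200  22  70 306] [ 0.7106 -0.1104  0.0829] 0.10984955004599195 188.5
scene top 3799 [ 653.1 -263.9] [318.3 265.7] 5.21 [ 0.6677 -0.2523  0.3502]
scene block 124 [ 498.1 -129. ] [ 54.5 138.3] 61.73 [ 0.4963 -0.126   0.0548]
scene block 951 [505.5 190.3] [182.2  63.2] 78.39 [0.5147 0.2043 0.0567]
front med y -0.13055884628958375 [ 0.49239901 -0.15029406  0.02927952] [ 0.78454402 -0.09627793  0.32169433]
front line [ 0.09798963 -0.19380097] 4202 0.09767779190878842
scene up [308 171  17  15 174] [ 0.4597 -0.095   0.0927] 0.10976203028008669 68.0
scene up [201 191  75  33 570] [ 0.7213 -0.1116  0.0861] 0.10999215066825896 171.0
scene up [357 212  10  12 103] [0.4991 0.1358 0.0936] 0.10314440260336111 46.0
scene up [365 225  21  12 116] [0.5089 0.1924 0.0895] 0.09475241586177974 53.0
scene up [386 241   9  12  87] [0.521  0.2517 0.0877] 0.09594307432859239 166.0
```

```bash
python3 - <<'E'
from h import *
for n in ['scene','side']:
    c=dict(np.load(f'pics/{n}0.npz')); W=cloud(c)
    X,Y,Z=W[...,0],W[...,1],W[...,2]
    m=(X>.38)&(X<.56)&(Y>-.135)&(Y<0)&(Z>.03)&(Z<.17); p=W[m]
    d=p[:,:2]-p[:,:2].mean(0); v=np.linalg.svd(d,full_matrices=False)[2][0]
    print(n,len(p),p.mean(0).round(4),v,p[:,1].max(), np.abs(d@[-v[1],v[0]]).max())
    for z in (.05,.08,.11,.14):
        q=p[abs(p[:,2]-z)<.015]
        if len(q):print(z,len(q),q[np.argsort(q[:,1])][::max(1,len(q)//6),:2].round(3).tolist())
c=snap('wrist'); save(c,'w0.png'); print(c['T'].round(3).tolist(),c['T_tool_cam'].round(3).tolist())
E
```

```text
scene 886 [ 0.4623 -0.1021  0.1024] [-0.36347122  0.93160543] -0.06821511745608888 0.005340052902438256
0.05 175 [[0.476, -0.135], [0.474, -0.122], [0.467, -0.113], [0.465, -0.102], [0.459, -0.091], [0.455, -0.081], [0.452, -0.071]]
0.08 193 [[0.474, -0.135], [0.471, -0.125], [0.466, -0.112], [0.464, -0.101], [0.46, -0.091], [0.454, -0.082], [0.452, -0.07]]
0.11 189 [[0.476, -0.135], [0.471, -0.123], [0.468, -0.113], [0.46, -0.101], [0.46, -0.092], [0.454, -0.081], [0.451, -0.071]]
0.14 206 [[0.475, -0.135], [0.469, -0.124], [0.467, -0.112], [0.461, -0.102], [0.455, -0.091], [0.453, -0.08], [0.451, -0.07]]
side 359 [ 0.4676 -0.1071  0.1186] [ 0.43617405 -0.89986232] -0.0697307258637648 0.04433721619883824
0.05 34 [[0.478, -0.134], [0.477, -0.131], [0.475, -0.127], [0.473, -0.125], [0.476, -0.121], [0.47, -0.117], [0.469, -0.115]]
0.08 59 [[0.479, -0.133], [0.475, -0.128], [0.473, -0.123], [0.473, -0.117], [0.47, -0.112], [0.465, -0.106], [0.453, -0.074]]
0.11 82 [[0.476, -0.135], [0.475, -0.118], [0.466, -0.11], [0.463, -0.104], [0.464, -0.097], [0.461, -0.09], [0.458, -0.081]]
0.14 106 [[0.477, -0.134], [0.472, -0.12], [0.469, -0.112], [0.467, -0.103], [0.461, -0.093], [0.459, -0.085], [0.456, -0.076]]
[[1.0, -0.001, 0.0, 0.551], [0.001, 0.96, 0.281, 0.083], [-0.0, -0.281, 0.96, 0.384], [0.0, 0.0, 0.0, 1.0]] [[0.001, 0.96, 0.281, 0.083], [1.0, -0.001, -0.001, 0.001], [-0.001, 0.281, -0.96, -0.16], [0.0, 0.0, 0.0, 1.0]]
```

View pics/w0.png

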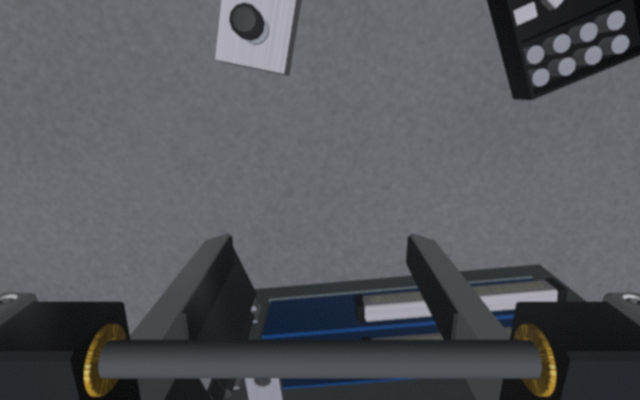

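Wrist view: the staple, with its hole near (263,380), is at lower left, and the pin's knob is at (246,20). The bar is open about 106°. I'll push it shut with closed fingers above the staple, with the gripper body clear above the cabinet.

```bash
python3 - <<'E'
from h import *
o=get_obs(); p0=o['ee_pos']; print(p0)
a=.0985; H=np.array([.477,-.141]); Rm=R.from_euler('xyz',o['eef_rot']).as_matrix()
def pt(deg,extra=0,r=.058):
    t=a+np.radians(deg);u=np.array([np.cos(t),np.sin(t)]);n=np.array([-u[1],u[0]])
    s=.0125*abs(n[0])+.008*abs(n[1]); return H+r*u+(.002+s+extra)*n
def row(x,y,z,b): return (Rm.T@(np.array([x,y,z])-b)/.25).round(3)
print('pre',pt(106,.025), row(*pt(106,.025),.285,p0), 'mid',row(.40,-.01,.285,p0))
b=np.array([*pt(106,.025),.285])
for d in list(range(110,-1,-10))+[-2]: print(d,pt(d).round(4),row(*pt(d),.285,b))
E
```

```text
[5.49827498e-01 4.09250746e-06 2.24041762e-01]
pre [ 0.41696917 -0.10242137] [-0.41  -0.532 -0.243] mid [-0.04  -0.6   -0.243]
110 [ 0.4368 -0.096 ] [ 0.026  0.079 -0.   ]
100 [ 0.4458 -0.0895] [ 0.052  0.115 -0.   ]
90 [ 0.4561 -0.0848] [ 0.071  0.157 -0.   ]
80 [ 0.4664 -0.082 ] [ 0.082  0.198 -0.   ]
70 [ 0.4758 -0.0808] [ 0.086  0.235 -0.   ]
60 [ 0.4857 -0.0813] [ 0.085  0.275 -0.   ]
50 [ 0.4958 -0.0836] [ 0.075  0.315 -0.   ]
40 [ 0.5057 -0.088 ] [ 0.058  0.355 -0.   ]
30 [ 0.5149 -0.0944] [ 0.032  0.392 -0.   ]
20 [ 0.523  -0.1027] [-0.001  0.424 -0.   ]
10 [ 0.5293 -0.1128] [-0.041  0.449 -0.   ]
0 [ 0.5336 -0.1242] [-0.087  0.467 -0.   ]
-2 [ 0.5342 -0.1266] [-0.097  0.469 -0.   ]
```

Request:
play_rows:
  motion:
    - [[-0.04,-0.2,-0.243,0,0,0,-1],[-0.04,-0.4,-0.243,0,0,0,-1],[-0.04,-0.6,-0.243,0,0,0,-1],[-0.04,-0.6,-0.243,0,0,0,-1],[-0.2,-0.57,-0.243,0,0,0,-1],[-0.3,-0.55,-0.243,0,0,0,-1],[-0.41,-0.532,-0.243,0,0,0,-1],[-0.41,-0.532,-0.243,0,0,0,-1],[-0.41,-0.532,-0.243,0,0,0,-1]]
  grip_force: 20

```text
time_s: 1.05
ee_pos: [0.4168, -0.1025, 0.2849]
eef_rot: [-3.141, -0.0, 1.57]
force: [-0.1, 0.6, 0.3]
grip_width: 0.0254
grip_force: 0.0
```

Request:
play_rows:
  motion:
    - [[0,0,0,0,0,0,-1],[0,0,0,0,0,0,-1],[0,0,0,0,0,0,-1],[0,0,0,0,0,0,-1],[0.026,0.079,0,0,0,0,-1],[0.052,0.115,0,0,0,0,-1],[0.071,0.157,0,0,0,0,-1],[0.082,0.198,0,0,0,0,-1],[0.086,0.235,0,0,0,0,-1],[0.086,0.235,0,0,0,0,-1]]

```text
time_s: 2.05
ee_pos: [0.4766, -0.0808, 0.2849]
eef_rot: [-3.141, -0.0, 1.571]
force: [0.2, -0.6, 0.2]
grip_width: 0.0004
grip_force: 0.0
```

```bash
python3 - <<'E'
from h import *
c=snap('scene'); save(c,'s1.png'); W=cloud(c)
X,Y,Z=W[...,0],W[...,1],W[...,2]
m=(X>.38)&(X<.58)&(Y>-.13)&(Y<0)&(Z>.03)&(Z<.16); p=W[m]
d=p[:,:2]-p[:,:2].mean(0); v=np.linalg.svd(d,full_matrices=False)[2][0]; print(len(p),p.mean(0),v,p[:,1].max(),(np.degrees(np.arctan2(v[1],v[0]))-5.6)%180)
E
```

```text
337 [ 0.49203189 -0.09523562  0.09722518] [0.26996483 0.96287018] -0.06701603290135694 68.7378260989399
```

The bar follows, now at about 69°. Continuing.

Request:
play_rows:
  motion:
    - [[0,0.04,0,0,0,0,-1],[-0.011,0.08,0,0,0,0,-1],[-0.028,0.12,0,0,0,0,-1],[-0.054,0.157,0,0,0,0,-1],[-0.087,0.189,0,0,0,0,-1],[-0.127,0.214,0,0,0,0,-1],[-0.15,0.223,0,0,0,0,-1],[-0.165,0.23,0,0,0,0,-1],[-0.165,0.23,0,0,0,0,-1]]

```text
time_s: 3.0
ee_pos: [0.5333, -0.1226, 0.2852]
eef_rot: [-3.142, -0.0, 1.57]
force: [0.2, 0.7, 0.3]
grip_width: 0.0005
grip_force: 0.0
```

Request:
play_rows:
  motion:
    - [[-0.004,0,0,0,0,0,-1],[-0.008,0,0,0,0,0,-1],[-0.012,0,0,0,0,0,-1],[-0.012,0,0,0,0,0,-1]]

```text
time_s: 3.4
ee_pos: [0.5333, -0.123, 0.2852]
eef_rot: [3.142, -0.004, 1.573]
force: [-0.8, 18.2, -0.6]
grip_width: 0.0004
grip_force: 9.0
```

Contact at 18 N. I'll back off, lean the tool 35° and look at the bar and staple with the wrist camera.

```bash
cat >> h.py <<'E'
def Rlean(yaw=5.6,tilt=35):
    return R.from_euler('z',yaw,degrees=True)*R.from_euler('x',-tilt,degrees=True)*R.from_euler('xyz',[np.pi,0,np.pi/2])
def rel(p,base_p,base_R,Rt):
    return (base_R.inv().apply(np.array(p)-base_p)/.25).round(4),((base_R.inv()*Rt).as_rotvec()/(2*np.pi)).round(4)
E
python3 - <<'E'
from h import *
o=get_obs();b=R.from_euler('xyz',[np.pi,0,np.pi/2]);p=np.array([.5333,-.125,.2852])
print(rel([.505,.05,.28],p,b,Rlean()))
E
```

```text
(array([ 0.7   , -0.1132,  0.0208]), array([-0.0048, -0.0971, -0.0151]))
```

Request:
play_rows:
  motion:
    - [[0.15,0,0,0,0,0,-0.2],[0.3,-0.03,0,0,0,0,-0.2],[0.45,-0.08,0,-0.0012,-0.0243,-0.0038,-0.2],[0.6,-0.11,0.01,-0.0024,-0.0486,-0.0076,-0.2],[0.7,-0.113,0.02,-0.0036,-0.073,-0.0113,-0.2],[0.7,-0.113,0.02,-0.0048,-0.0971,-0.0151,-0.2],[0.7,-0.113,0.02,-0.0048,-0.0971,-0.0151,-0.2],[0.7,-0.113,0.02,-0.0048,-0.0971,-0.0151,-0.2]]

```text
time_s: 4.2
ee_pos: [0.505, 0.0502, 0.2799]
eef_rot: [-3.141, 0.608, 1.67]
force: [0.3, -0.9, 0.5]
grip_width: 0.0378
grip_force: 0.0
```

```bash
python3 - <<'E'
from h import *
o=get_obs(); print(o['ee_pos'],(Rlean().inv()*R.from_euler('xyz',o['eef_rot'])).as_rotvec(),o['qpos'])
c=snap('wrist'); save(c,'w1.png'); np.savez('pics/w1.npz',**c)
E
```

```text
[0.50498004 0.05021506 0.27990658] [-0.00048041  0.00246075 -0.00124992] [ 0.30581002  0.24164615  1.57053164 -0.59585646  1.48874479  0.30578761]
```

View pics/w1.png

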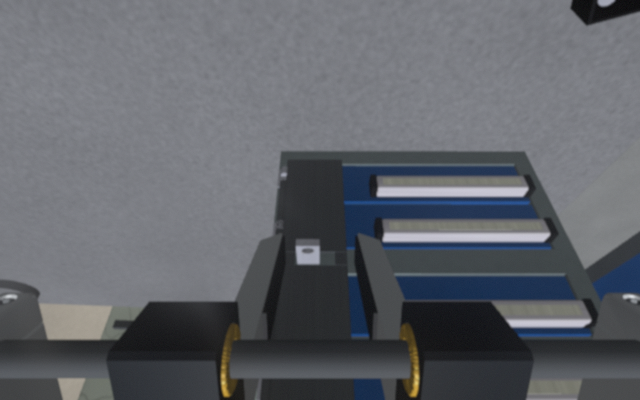

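Wrist view: the bar lies shut at the left end of the front, and the staple stands through its slot with the hole near (308,251). Next I'll measure the hole and how far the bar is off the drawers.

```bash
cat >> h.py <<'E'
def ray(c,u,v,z):
    K=c['camera_matrix'];d=c['T'][:3,:3]@np.array([(u-K[0,2])/K[0,0],-(v-K[1,2])/K[1,1],-1]);t=c['T'][:3,3]
    return t+d*(z-t[2])/d[2]
E
python3 - <<'E'
from h import *
c=dict(np.load('pics/w1.npz')); W=cloud(c); f=c['frame']; g=cv2.cvtColor(f,cv2.COLOR_RGB2GRAY)
print(g[240:266,294:324])
print(ray(c,308,251,.176))
hsv=cv2.cvtColor(f,cv2.COLOR_RGB2HSV)
n=np.array([-np.sin(.0985),np.cos(.0985),0])
for t,(v0,v1,u0,u1) in dict(barL=(175,230,290,300),barR=(175,230,328,338),bar2=(280,320,300,345),blue=(208,214,350,370),blue2=(170,195,348,366)).items():
    p=W[v0:v1,u0:u1].reshape(-1,3); print(t,np.median(p,0).round(4),np.median(p@n).round(4),(p@n).std().round(4))
# staple top pixels
m=(g>120)&(np.mgrid[:400,:640][1]>290)&(np.mgrid[:400,:640][1]<325)&(np.mgrid[:400,:640][0]>236)&(np.mgrid[:400,:640][0]<268)
print(W[m].mean(0),W[m].min(0),W[m].max(0))
c=snap('scene');np.savez('pics/scene2.npz',**c)
E
```

```text
[[ 47  61  80  89  91  91  92  92  93  93  92  92  90  90  91  90  91  92
   91  90  90  87  89  89  84  70  53  45  47  44]
 [ 50  65  85  93  93  93  95  97  95  95  95  93  94  93  95  94  93  94
   94  93  91  93  93  92  87  72  54  45  44  44]
 [ 48  65  85  93  94  95  96  96  95  95  94  92  93  95  95  94  93  92
   93  93  91  91  93  93  88  73  55  45  45  45]
 [ 49  67  84  93  94  96  95  96  97  93  94  93  94  93  94  93  93  94
   92  91  92  92  92  93  88  73  55  47  45  44]
 [ 49  69  89  98  99 100  99 100  98  98  97  99  99  98  98  98  98  95
   97  97  96  96  96  95  93  75  56  45  45  45]
 [ 54  78 108 118 122 120 120 118 116 117 118 118 118 118 118 116 117 116
  117 117 116 116 117 117 111  90  61  47  45  45]
 [ 57  93 133 148 150 150 149 147 145 147 147 147 143 143 143 143 144 145
  145 146 147 145 147 146 137 108  70  48  46  46]
 [ 59 102 148 167 169 170 167 165 162 161 155 154 149 146 147 147 152 154
  158 162 164 163 164 164 153 120  74  48  46  45]
 [ 56 100 150 171 174 173 171 167 157 145 136 131 129 126 125 127 133 137
  148 159 166 168 169 169 
[... 1721 characters left out ...]
65
  164 164 164 164 164 165 157 127  88  70  67  66]
 [ 54  65  86 119 143 147 150 148 147 147 147 148 147 148 148 147 148 147
  147 147 147 146 149 148 139 114  83  68  68  67]
 [ 54  57  69  91 106 112 111 111 111 110 111 111 110 111 111 110 115 112
  114 113 112 113 112 113 107  90  72  63  62  64]
 [ 51  51  54  61  69  70  72  72  72  71  69  68  69  68  70  71  71  72
   74  74  71  72  72  74  71  63  58  56  56  55]]
[ 0.51093199 -0.11328285  0.176     ]
barL [nan nan nan] nan nan
barR [ 0.5406 -0.132   0.0952] -0.1846 0.0006
bar2 [nan nan nan] nan nan
blue [ 0.5738 -0.1352  0.1035] -0.191 0.0006
blue2 [ 0.5732 -0.1353  0.0574] -0.191 0.0007
[nan nan nan] [nan nan nan] [nan nan nan]
```

```bash
python3 - <<'E'
from h import *
c=dict(np.load('pics/w1.npz')); n=np.array([-np.sin(.0985),np.cos(.0985),0])
for u,v in [(307.9,250.2),(307.9,245.5),(295.6,250),(319.2,250)]: q=ray(c,u,v,.176); print(u,v,q.round(4),(q@n).round(4))
# knob in w0-like initial view
for n_ in ['scene2']:
    c=dict(np.load('pics/scene2.npz')); W=cloud(c)
P=np.array([.497,.132,.087]); zt=Rlean().apply([0,0,1])
o=get_obs(); b=Rlean(); pc=np.array([.505,.05,.28])
for back in (.09,.008): print(back,P-back*zt,rel(P-back*zt,pc,b,Rlean()))
E
```

```text
307.9 250.2 [ 0.5107 -0.1117  0.176 ] -0.1614
307.9 245.5 [ 0.51   -0.1025  0.176 ] -0.1522
295.6 250 [ 0.4982 -0.1125  0.176 ] -0.161
319.2 250 [ 0.5222 -0.1101  0.176 ] -0.161
0.09 [0.49196259 0.18337551 0.16072368] (array([7.128e-01, 2.000e-04, 8.340e-02]), array([0., 0., 0.]))
0.008 [0.49655223 0.13656671 0.09355322] (array([7.128e-01, 2.000e-04, 4.114e-01]), array([0., 0., 0.]))
```

Request:
play_rows:
  motion:
    - [[0.2,0,0.02,0,0,0,0.2],[0.4,0,0.04,0,0,0,0.2],[0.6,0,0.06,0,0,0,0.2],[0.713,0,0.083,0,0,0,0.2],[0.713,0,0.083,0,0,0,0.2],[0.713,0,0.083,0,0,0,0.2]]

```text
time_s: 4.9
ee_pos: [0.4925, 0.1823, 0.1617]
eef_rot: [3.141, 0.609, 1.667]
force: [-0.3, -0.9, 0.1]
grip_width: 0.0565
grip_force: 0.0
```

```bash
python3 - <<'E'
from h import *
o=get_obs(); print(o['ee_pos'],(Rlean().inv()*R.from_euler('xyz',o['eef_rot'])).as_rotvec(),o['grip_width'])
c=snap('wrist'); save(c,'w2.png'); np.savez('pics/w2.npz',**c)
E
```

```text
[0.49253201 0.18226916 0.16166532] [0.00036246 0.00156608 0.00141072] 0.056493798653398736
```

View pics/w2.png

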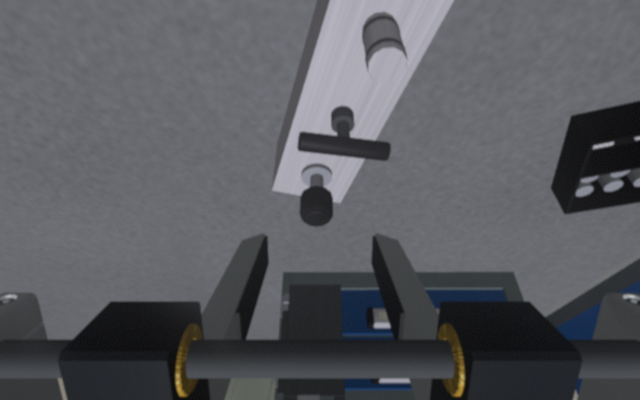

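Wrist view: knob at (316,205), collar at (317,173), midway between the fingers. The tee bar (344,146) and the gauge are clear beyond it.

```bash
python3 - <<'E'
from h import *
c=dict(np.load('pics/w2.npz')); W=cloud(c); g=cv2.cvtColor(c['frame'],cv2.COLOR_RGB2GRAY)
m=(g<62); m[:186]=0; m[228:]=0; m[:,:295]=0; m[:,340:]=0
v,u=np.nonzero(m); print('knob',u.min(),u.max(),v.min(),v.max(),m.sum())
for r in range(188,228,4): q=np.nonzero(m[r])[0]; print(r,q.min() if len(q) else 0,q.max() if len(q) else 0,end='; ')
print()
m2=g[160:186,295:340]; 
for r in (168,172,176,180): print(r,g[r,298:336].tolist())
cu=u.mean()
P=W[m]; P=P[~np.isnan(P[:,0])]; print('cloud',len(P),P.mean(0) if len(P) else '')
# knob top: lowest image row corresponds to far/top rim; axis column
for vv,z in ((v.max(),.099),(174,.059)): print(vv,ray(c,cu,vv,z))
# centre of silhouette on mid-knob height
print(ray(c,cu,(v.min()+v.max())/2,.087))
E
```

```text
knob 300 332 186 225 1059
188 310 323; 192 304 328; 196 302 330; 200 301 331; 204 301 331; 208 301 331; 212 300 332; 216 301 331; 220 304 328; 224 309 323; 
168 [172, 174, 174, 171, 161, 138, 111, 92, 88, 96, 107, 119, 125, 132, 134, 137, 138, 139, 142, 139, 141, 137, 133, 130, 126, 120, 111, 101, 90, 85, 94, 122, 150, 164, 168, 168, 167, 166]
172 [173, 173, 166, 139, 114, 119, 135, 141, 145, 145, 144, 144, 144, 144, 143, 142, 140, 138, 138, 136, 136, 139, 142, 143, 141, 142, 142, 142, 143, 142, 136, 124, 108, 118, 149, 165, 170, 172]
176 [174, 172, 164, 153, 144, 145, 144, 143, 143, 143, 144, 140, 121, 99, 85, 82, 82, 83, 82, 83, 80, 80, 79, 83, 104, 129, 140, 143, 143, 145, 144, 145, 143, 148, 163, 170, 170, 168]
180 [173, 170, 170, 165, 154, 146, 144, 143, 144, 144, 142, 132, 106, 84, 78, 80, 83, 83, 82, 81, 80, 79, 76, 73, 85, 116, 138, 144, 144, 144, 144, 146, 150, 158, 167, 168, 166, 168]
cloud 1053 [0.49572124 0.13992698 0.09190322]
225 [0.49696949 0.12652583 0.099     ]
174 [0.49581801 0.13718898 0.059     ]
[0.49624234 0.13397867 0.087     ]
```

```bash
python3 - <<'E'
from h import *
b=Rlean(); pc=np.array([.505,.05,.28])+b.apply([.713*.25,0,.083*.25]); zt=b.apply([0,0,1]); print(pc)
P=np.array([.4963,.1335,.087]); print(rel(P-.008*zt,pc,b,b)[0], rel(pc+[0,0,.1],pc,b,b)[0])
E
```

```text
[0.49191295 0.18347208 0.1607626 ]
[ 0.0049 -0.002   0.3248] [-0.2294  0.     -0.3277]
```

Request:
play_rows:
  motion:
    - [[0.005,-0.002,0.1,0,0,0,0.1],[0.005,-0.002,0.2,0,0,0,0.1],[0.005,-0.002,0.27,0,0,0,0.1],[0.005,-0.002,0.325,0,0,0,0.1],[0.005,-0.002,0.325,0,0,0,0.1],[0.005,-0.002,0.325,0,0,0,-0.4],[0.005,-0.002,0.325,0,0,0,-1],[0.005,-0.002,0.325,0,0,0,-1],[0.005,-0.002,0.325,0,0,0,-1],[0.005,-0.002,0.325,0,0,0,-1]]
  grip_force: 25

```text
time_s: 5.95
ee_pos: [0.496, 0.1381, 0.094]
eef_rot: [3.141, 0.61, 1.669]
force: [-0.4, 0.3, 1.6]
grip_width: 0.0231
grip_force: 25.0
```

Request:
play_rows:
  motion:
    - [[0,0,0,0,0,0,-1],[0,0,0,0,0,0,-1],[0,0,0,0,0,0,-1]]

```text
time_s: 6.25
ee_pos: [0.496, 0.138, 0.094]
eef_rot: [3.141, 0.611, 1.668]
force: [-0.8, 0.6, 4.5]
grip_width: 0.0231
grip_force: 25.0
```

Request:
play_rows:
  motion:
    - [[-0.023,0,-0.033,0,0,0,-1],[-0.07,0,-0.1,0,0,0,-1],[-0.126,0,-0.18,0,0,0,-1],[-0.18,0,-0.257,0,0,0,-1],[-0.25,0,-0.357,0,0,0,-1],[-0.32,0,-0.457,0,0,0,-1],[-0.38,0,-0.543,0,0,0,-1],[-0.422,0,-0.603,0,0,0,-1],[-0.422,0,-0.603,0,0,0,-1]]

```text
time_s: 7.15
ee_pos: [0.4962, 0.138, 0.2802]
eef_rot: [3.137, 0.609, 1.666]
force: [-0.2, 0.2, -1.3]
grip_width: 0.0231
grip_force: 25.0
```

```bash
python3 - <<'E'
from h import *
o=get_obs(); print(o['ee_pos'],o['grip_width'],o['force'])
b=Rlean(); pc=np.array([.505,.05,.28])+b.apply([.713*.25,0,.083*.25]);pc=pc+b.apply(np.array([.005,-.002,.325])*.25)+b.apply(np.array([-.422,0,-.603])*.25);print(pc)
zt=b.apply([0,0,1])
for n in ('wrist','side','scene'):
    c=snap(n); np.savez(f'pics/{n}3.npz',**c)
    if n=='wrist': save(c,'w3.png')
# hover beside staple: pin 60 mm in front first
E=np.array([.5106,-.1131,.176]); nn=np.array([-np.sin(.0985),np.cos(.0985),0])
for out in (.08,0): print(rel(E+out*nn+[0,0,.032+.048+.015]-.008*zt,pc,b,b)[0])
E
```

```text
[0.4961829  0.13802828 0.2801801 ] 0.02308889830644638 [-0.16909933  0.1502736  -1.3484542 ]
[0.49585858 0.13810756 0.27748901]
[-0.5469 -0.0396  0.3826]
[-0.809  -0.0394  0.5662]
```

View pics/w3.png

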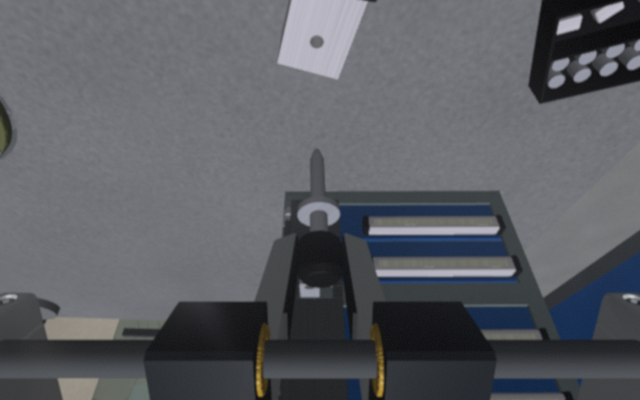

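Wrist view: the pin is held between the fingers, with its collar at (319,212) and tip at (317,151). The block hole at (317,42) is empty. Next I'll check that the pin is upright.

```bash
python3 - <<'E'
from h import *
o=get_obs()
for n in ('wrist','scene','side'):
    c=dict(np.load(f'pics/{n}3.npz')); W=cloud(c); X,Y,Z=[W[...,i] for i in range(3)]
    m=(abs(X-.497)<.03)&(abs(Y-.133)<.03)&(Z>.175)&(Z<.26)
    p=W[m]; print(n,len(p))
    for z0 in np.arange(.18,.26,.01):
        q=p[abs(p[:,2]-z0)<.005]
        if len(q): print(round(z0,3),len(q),np.median(q,0).round(4), q[:,0].min().round(4),q[:,0].max().round(4))
    print('tip z', p[:,2].min() if len(p) else '')
E
```

```text
wrist 1798
0.19 8 [0.4963 0.1351 0.194 ] 0.4948 0.4981
0.2 99 [0.4959 0.1366 0.2017] 0.4922 0.5005
0.21 169 [0.4964 0.1368 0.2099] 0.4923 0.5013
0.22 186 [0.4964 0.1368 0.2201] 0.4925 0.5011
0.23 187 [0.4965 0.1367 0.2298] 0.4927 0.5016
0.24 550 [0.4989 0.1394 0.2444] 0.4855 0.5093
0.25 498 [0.4958 0.1372 0.2458] 0.4856 0.5092
0.26 101 [0.4969 0.1371 0.2568] 0.4818 0.5131
tip z 0.19279820213692722
scene 131
0.19 2 [0.4932 0.1312 0.193 ] 0.492 0.4945
0.2 11 [0.4955 0.1335 0.2008] 0.4913 0.4994
0.21 16 [0.4964 0.1339 0.2101] 0.4931 0.4992
0.22 15 [0.4957 0.1337 0.2192] 0.4927 0.4992
0.23 15 [0.4972 0.1336 0.2293] 0.4928 0.5004
0.24 41 [0.4994 0.1356 0.2436] 0.4856 0.5072
0.25 27 [0.4964 0.1342 0.2492] 0.4854 0.5033
0.26 4 [0.4997 0.134  0.2566] 0.4946 0.5
tip z 0.19269355989698217
side 32
0.19 1 [0.4971 0.1307 0.1937] 0.4971 0.4971
0.2 4 [0.5002 0.1335 0.2026] 0.4957 0.501
0.21 6 [0.4994 0.1329 0.2116] 0.4984 0.5001
0.22 4 [0.4988 0.131  0.2186] 0.4983 0.499
0.23 2 [0.5004 0.1335 0.2259] 0.5003 0.5006
0.24 13 [0.5053 0.1287 0.2419] 0.5 0.5074
0.25 2 [0.5099 0.1325 0.2455] 0.5097 0.5102
tip z 0.19374639528046478
```

```bash
python3 - <<'E'
from h import *
c=dict(np.load('pics/w1.npz')); W=cloud(c); n=np.array([-np.sin(.0985),np.cos(.0985),0]); t=np.array([np.cos(.0985),np.sin(.0985),0])
for v in (245,246,247,248,251,254,256,258,260): 
    q=np.r_[W[v,297:300],W[v,315:318]]; print(v,np.nanmedian(q,0).round(4),np.nanmedian(q@n).round(4))
for u in (294,295,296,318,319,320): print(u,np.nanmedian(W[246:252,u],0).round(4),np.nanmedian(W[246:252,u]@t).round(4),end=' | ')
bz=W[150:330,350:366].reshape(-1,3)
from scipy import stats
print('slot/hinge: bar edges', [np.nanmedian(W[180:230,u]@t).round(4) for u in range(338,350,2)])
print('cloud missing', np.isnan(W[240:262,294:322,0]).mean())
E
```

```text
245 [ 0.5091 -0.1038  0.175 ] -0.1528
246 [ 0.5093 -0.1052  0.175 ] -0.1547
247 [ 0.5094 -0.1068  0.1753] -0.1562
248 [ 0.5095 -0.1093  0.1754] -0.158
251 [ 0.51   -0.1147  0.1754] -0.1639
254 [ 0.5105 -0.1206  0.1754] -0.1702
256 [ 0.5107 -0.1252  0.1753] -0.1745
258 [ 0.511  -0.1285  0.1753] -0.1787
260 [ 0.5114 -0.1339  0.1751] -0.1835
294 [ 0.4969 -0.1363  0.1604] 0.4811 | 295 [ 0.498  -0.1368  0.1598] 0.4821 | 296 [ 0.4985 -0.1105  0.1753] 0.4852 | 318 [ 0.5208 -0.1088  0.1749] 0.5076 | 319 [ 0.5243 -0.1335  0.1601] 0.5086 | 320 [ 0.5254 -0.1333  0.1605] 0.5097 | slot/hinge: bar edges [np.float64(0.5315), np.float64(0.5339), np.float64(0.5364), np.float64(0.5393), np.float64(0.5418), np.float64(0.5442)]
cloud missing 0.0016233766233766235
```

```bash
python3 - <<'E'
from h import *
b=Rlean(); f=lambda d:(b.inv().apply(d)/.25).round(4)
print(f([.0138,-.2461,0]), f([.0138,-.2461,-.009]),f([0,0,-.01]))
E
```

```text
[-0.8069 -0.0411  0.565 ] [-0.7863 -0.0411  0.5945] [ 0.0229 -0.      0.0328]
```

Request:
play_rows:
  motion:
    - [[-0.12,-0.006,0.084,0,0,0,-1],[-0.26,-0.013,0.182,0,0,0,-1],[-0.4,-0.02,0.28,0,0,0,-1],[-0.54,-0.027,0.378,0,0,0,-1],[-0.66,-0.034,0.462,0,0,0,-1],[-0.74,-0.038,0.518,0,0,0,-1],[-0.79,-0.041,0.553,0,0,0,-1],[-0.807,-0.041,0.565,0,0,0,-1],[-0.807,-0.041,0.565,0,0,0,-1],[-0.807,-0.041,0.565,0,0,0,-1]]

```text
time_s: 8.3
ee_pos: [0.5097, -0.1076, 0.2771]
eef_rot: [-3.141, 0.61, 1.67]
force: [-0.8, 0.1, -0.5]
grip_width: 0.0229
grip_force: 25.0
```

```bash
python3 - <<'E'
from h import *
o=get_obs(); print(o['ee_pos'],o['grip_width'],o['force'])
c=snap('wrist'); np.savez('pics/w4.npz',**c)
f=c['frame'][120:280,240:400,::-1]; cv2.imwrite('pics/w4.png',cv2.resize(f,None,fx=3.5,fy=3.5,interpolation=cv2.INTER_CUBIC))
W=cloud(c);E=np.array([.5105,-.1133])
p=W[(abs(W[...,0]-E[0])<.015)&(abs(W[...,1]-E[1])<.02)&(W[...,2]>.18)&(W[...,2]<.236)]
for z0 in (.2,.21,.22,.23):
    q=p[abs(p[:,2]-z0)<.005]; print(z0,len(q),np.median(q,0).round(4),q[:,0].min().round(4),q[:,0].max().round(4))
print(p[:,2].min())
E
```

```text
[ 0.50967473 -0.10760642  0.27713926] 0.022889998726750224 [-0.7644159   0.07202717 -0.49318256]
0.2 138 [ 0.5096 -0.109   0.2009] 0.5054 0.525
0.21 181 [ 0.5096 -0.109   0.2098] 0.5056 0.5254
0.22 191 [ 0.5097 -0.1091  0.2198] 0.5057 0.5252
0.23 137 [ 0.5102 -0.1089  0.228 ] 0.5059 0.5247
0.18381031599906988
```

View pics/w4.png

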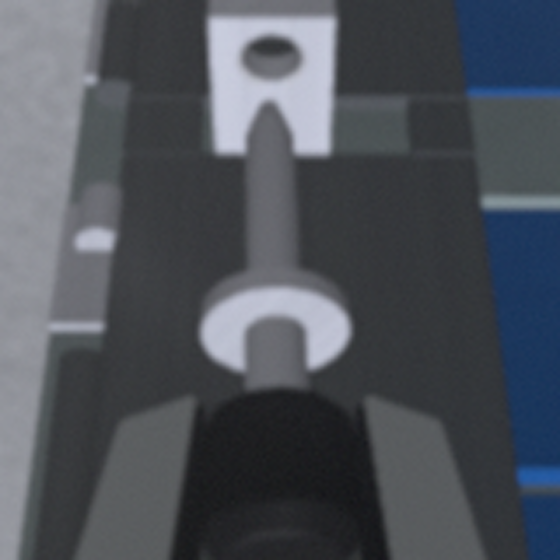

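The pin is upright just above the staple (crop: tip at (269,100), hole at (271,57)). I'll measure the hole in this same image and compare the pin axis with it.

```bash
python3 - <<'E'
from h import *
c=dict(np.load('pics/w4.npz')); W=cloud(c); g=cv2.cvtColor(c['frame'],cv2.COLOR_RGB2GRAY)
s=g[126:146,300:336]; m=(s<125).astype(np.uint8)
l=cv2.connectedComponentsWithStats(m); print(l[2].tolist(),l[3].round(2).tolist())
T=c['T'].copy()
q=W[144:150,302:307].reshape(-1,3); print('staple top z',np.nanmedian(q,0),np.nanmedian(W[140:144,302:306].reshape(-1,3),0))
for u,v in [(317.1,135.9)]: print(ray(c,u,v,.1755),ray(c,u,v,.1765))
p=W[(abs(W[...,0]-.51)<.008)&(abs(W[...,1]+.11)<.008)&(W[...,2]>.198)&(W[...,2]<.232)]; print(len(p),p[:,0].min(),p[:,0].max(),np.median(p,0),p[:,1].max())
E
```

```text
[[0, 0, 36, 20, 567], [10, 4, 16, 12, 150], [35, 17, 1, 3, 3]] [[17.49, 9.41], [17.19, 9.69], [35.0, 18.0]]
staple top z [ 0.50179089 -0.12409563  0.17553662] [ 0.50115166 -0.1191252   0.17561296]
[ 0.51005613 -0.11337121  0.1755    ] [ 0.50997686 -0.11248516  0.1765    ]
603 0.5054078433850154 0.5148117385972075 [ 0.5096434  -0.10894465  0.21591384] -0.10702240081128393
```

Request:
play_rows:
  motion:
    - [[0.011,0,0.016,0,0,0,-1],[0.023,0,0.033,0,0,0,-1],[0.034,0,0.049,0,0,0,-1],[0.046,0,0.066,0,0,0,-1],[0.057,0,0.082,0,0,0,-1],[0.057,0,0.082,0,0,0,-1]]

```text
time_s: 8.95
ee_pos: [0.5095, -0.1083, 0.2519]
eef_rot: [-3.141, 0.61, 1.669]
force: [1.0, 0.2, -1.1]
grip_width: 0.0231
grip_force: 25.0
```

Request:
play_rows:
  motion:
    - [[0.011,0,0.016,0,0,0,-1],[0.023,0,0.033,0,0,0,-1],[0.034,0,0.049,0,0,0,-1],[0.046,0,0.066,0,0,0,-1],[0.057,0,0.082,0,0,0,-1],[0.069,0,0.098,0,0,0,-1],[0.069,0,0.098,0,0,0,-1]]

```text
time_s: 9.65
ee_pos: [0.5095, -0.1082, 0.222]
eef_rot: [-3.141, 0.61, 1.669]
force: [0.1, -0.6, -0.3]
grip_width: 0.0233
grip_force: 25.0
```

Request:
play_rows:
  motion:
    - [[0.006,0,0.008,0,0,0,-1],[0.011,0,0.016,0,0,0,-1],[0.013,0,0.0185,0,0,0,-1],[0.013,0,0.0185,0,0,0,-1]]

```text
time_s: 10.05
ee_pos: [0.5097, -0.1082, 0.217]
eef_rot: [3.141, 0.611, 1.669]
force: [0.1, -0.6, -0.5]
grip_width: 0.0234
grip_force: 25.0
```

```bash
python3 - <<'E'
from h import *
o=get_obs(); print(o['ee_pos'],o['force'])
c=snap('wrist'); np.savez('pics/w5.npz',**c)
f=c['frame'][120:280,240:400,::-1]; cv2.imwrite('pics/w5.png',cv2.resize(f,None,fx=3.5,fy=3.5,interpolation=cv2.INTER_CUBIC))
E
```

```text
[ 0.50972884 -0.1082231   0.21699507] [ 0.0867631  -0.55320885 -0.54780498]
```

View pics/w5.png

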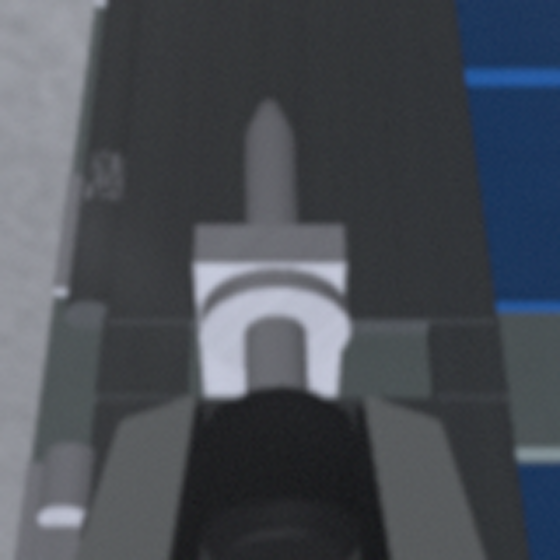

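The pin is through the staple, with its tip out below at crop (269,105) and the collar just above the top. I'll lower it the last 1–2 mm until contact.

Request:
play_rows:
  motion:
    - [[0.0015,0,0.002,0,0,0,-1],[0.003,0,0.004,0,0,0,-1],[0.0045,0,0.006,0,0,0,-1],[0.0045,0,0.006,0,0,0,-1]]

```text
time_s: 10.5
ee_pos: [0.5097, -0.1082, 0.2152]
eef_rot: [3.141, 0.611, 1.669]
force: [-0.7, 0.3, -0.4]
grip_width: 0.0229
grip_force: 25.0
```

Request:
play_rows:
  motion:
    - [[0.001,0,0.0015,0,0,0,-1],[0.002,0,0.003,0,0,0,-1],[0.002,0,0.003,0,0,0,-1]]

```text
time_s: 10.8
ee_pos: [0.5098, -0.1083, 0.215]
eef_rot: [3.141, 0.611, 1.668]
force: [-2.1, 1.2, 4.6]
grip_width: 0.0232
grip_force: 25.0
```

Contact at about 5 N. Releasing and backing out along the fingers.

Request:
play_rows:
  motion:
    - [[0,0,0,0,0,0,0],[0,0,0,0,0,0,0],[0,0,0,0,0,0,0],[0,0,0,0,0,0,0],[0,0,-0.04,0,0,0,0],[0,0,-0.12,0,0,0,0],[0,0,-0.25,0,0,0,0],[0,0,-0.4,0,0,0,0],[0,0,-0.5,0,0,0,0],[0,0,-0.5,0,0,0,0]]

```text
time_s: 11.8
ee_pos: [0.5033, -0.0352, 0.3199]
eef_rot: [3.135, 0.61, 1.667]
force: [0.7, 0.3, -1.2]
grip_width: 0.0466
grip_force: 0.0
```

```bash
python3 - <<'E'
from h import *
c=snap('wrist'); np.savez('pics/w6.npz',**c); 
f=c['frame'][130:330,220:440,::-1]; cv2.imwrite('pics/w6.png',cv2.resize(f,None,fx=2.7,fy=2.7,interpolation=cv2.INTER_CUBIC))
W=cloud(c); n=np.array([-np.sin(.0985),np.cos(.0985),0])
p=W[(abs(W[...,0]-.51)<.014)&(abs(W[...,1]+.113)<.016)&(W[...,2]>.12)&(W[...,2]<.24)]
h,e=np.histogram(p[:,2],np.arange(.12,.24,.004)); print(list(zip(e.round(3).tolist(),h.tolist())),p[:,2].max(),p[:,2].min())
for z0 in (.14,.15,.16,.215):
    q=p[abs(p[:,2]-z0)<.004]; print(z0,len(q),np.median(q,0).round(4) if len(q) else '')
E
```

```text
[(0.12, 0), (0.124, 0), (0.128, 5), (0.132, 15), (0.136, 24), (0.14, 26), (0.144, 23), (0.148, 28), (0.152, 23), (0.156, 29), (0.16, 6), (0.164, 11), (0.168, 84), (0.172, 124), (0.176, 304), (0.18, 65), (0.184, 37), (0.188, 27), (0.192, 2), (0.196, 38), (0.2, 100), (0.204, 97), (0.208, 100), (0.212, 122), (0.216, 352), (0.22, 13), (0.224, 0), (0.228, 0), (0.232, 0)] 0.22082243658638018 0.12879506517153727
0.14 50 [ 0.5108 -0.1095  0.1406]
0.15 50 [ 0.5107 -0.1095  0.15  ]
0.16 35 [ 0.5107 -0.1091  0.1587]
0.215 333 [ 0.5101 -0.1049  0.2164]
```

View pics/w6.png

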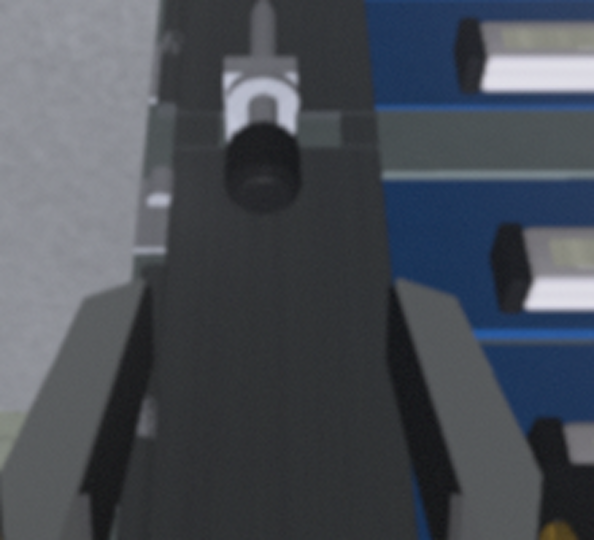

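The pin stands upright in the staple with its collar seated: the knob top measures 0.220 m, which is 0.176 + 0.044. The bar is shut and the gripper is clear.

```bash
python3 -c "
from station import workorder; print(workorder.hand_in())"
```

```text
the job is handed in; nothing more can be done
None
```

The job is handed in: the bar is shut with the staple through its slot, the pin is seated collar-down in the staple and released, and the arm never came near the tray or calliper or touched the gauge or tee key; the hand-in gave no verdict.

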